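Mount the mixing jar on the inclined drum mixer

TASK

Pick up the closed mixing jar, carry it to the drum mixer and set its foot squarely into the sloping drive chuck. Pressing only lightly, turn the jar until its two lugs find the notches and it drops in; then press it down firmly against the chuck's spring, twist it clockwise (seen from the lid) to the stop and let go, so that it springs back locked. Leave the bottles, scoop and weighing boat where they are.

Things in the scene. Friction and masses are not known exactly. Their poses are not given: they have to be found in the camera images.
- jar: Loose closed mixing jar, 0.2 to 0.4 kg, 120 mm tall, upright on the bench. Origin: centre of its underside; z up to the lid; x through its two opposite lugs (a half turn about z makes no difference). Aluminium foot 53 mm across up to 30 mm height, its lowest 4 mm tapered to 47 mm; white body 57 mm across up to 91 mm, with a small upright ridge over each lug.
- jar_lid (a point): Centre of the top of the jar's lid, on the jar's axis 120 mm above its underside. The lid is round, ribbed, grey, 60 mm across and 29 mm high, and does not unscrew; grip the jar here.
- jar_lug (a point): Tip of the lug on the jar's +x side, 34.5 mm from the axis. The two lugs, each 27 degrees wide, stand out from the foot at 8 to 13 mm above the underside; below them the foot is a pilot that enters the chuck's hole first.
- chuck: Aluminium drive chuck, 90 mm across, on the mixer's sloping face. Origin: centre of its mouth, level with the upper face of its lip; z points out along its axis, leaning 30 degrees from vertical to the mixer's front; x runs through its two notches. The hole is 56 mm across, the lip 5 mm thick. The gear motor holds it still against 4 N m. Lugs lying on the lip put the jar's origin at chuck z = -8 mm.
- chuck_notch (a point): Middle of the notch on the chuck's +x side, at the mouth, 32 mm from the axis; an equal notch lies opposite, and a short black line on the rim marks each. A notch is 34 degrees wide and reaches 37 mm from the axis, so the lugs fall in when jar x and chuck x agree within 3 degrees, either way round.
- chuck_pad (a point): Top of the round spring pad on the chuck's axis, unloaded, 14 mm inside the mouth: the jar's underside stops here when it drops in. Pushing the pad takes 4 N at first and 0.8 N more per mm; its travel is 10 mm (jar's origin at chuck z = -24 mm). The jar's weight helps.
- chuck_lock (a point): Middle of the pocket (under the lip) for the lug that entered at chuck_notch, 44 degrees clockwise of it seen from the lid (negative about chuck z). A rib lies between: the jar turns only clockwise, and only with its origin pressed below chuck z = -21 mm; past 41 degrees it is clear of the rib and at 48 degrees a stop ends the turn. Let go, the spring lifts it to z = -18 mm, lugs in the pockets: locked.
- mixer: Drum mixer, white wedge-shaped housing fixed to the bench, 190 mm deep, 150 mm wide, 137 mm high at the back. Origin: centre of its underside on the bench; x points to its back, y to its left, z up. The chuck's mouth is centred at (-0.020, 0, 0.135) in this frame. To the robot's right of it, behind the jar's place, a vacuum pump with overhanging hoses stands from about x = 0.55 m in the robot's frame; keep clear.
- bottle_salt: Bystander: white reagent bottle, 62 mm across, 125 mm tall; origin at the centre of its underside.
- bottle_buffer: Bystander: slimmer white reagent bottle, 54 mm across, 130 mm tall; origin at the centre of its underside.
- weigh_boat: Bystander: square white weighing boat, 76 x 76 x 19 mm; origin at the centre of its underside.
- scoop: Bystander: small white scoop, 39 x 130 x 18 mm, lying on the bench, long along its y; origin at the centre of its underside.
Things that resemble listed ones, but are neither listed nor needed, are in the scene too. Leave any orange or purple look-alike of the jar alone.

How it is judged (in metres and radians):
On the way, in this order (a step that is already met when the one before it is completed fails the run):
1. the jar is lifted off the bench (height (world z) of jar above 0.05 m), for 0.2 s.
2. the lugs have found the notches and the jar has dropped into the chuck (z of jar in the frame of chuck below -0.0115 m and distance between jar and chuck below 0.028 m and angle between the z axis of jar and the z axis of chuck, either way round below 0.1 rad and angle between the x axis of jar and the x axis of chuck, either way round below 0.2 rad), for 0.1 s.
At the end, for the whole second after the job is handed in: The jar, let go and at rest, stands locked in the chuck: its axis within 6 degrees of the chuck's, its lugs turned 37 to 53 degrees from the notches, its origin 16.5 to 20 mm below the mouth (z of jar in the frame of chuck between -0.02 and -0.0165 m and distance between jar and chuck below 0.022 m and angle between the z axis of jar and the z axis of chuck, either way round below 0.1 rad and angle between the x axis of jar and the x axis of chuck, either way round between 0.64 and 0.93 rad and linear speed of jar below 0.01 m/s and contact force between jar and the fingers below 0.1 N); the robot touches nothing.
It fails at once if the jar is pressed hard against the chuck before it has dropped in (contact force between jar and chuck above 60 N and z of jar in the frame of chuck above -0.0105 m).
It fails at once if a bottle, the scoop or the weighing boat is moved by more than 3 cm (distance of any of bottle_salt, bottle_buffer, weigh_boat, scoop from where it was at the start of the episode above 0.03 m).
It also fails if it takes over 46 s, if anything falls off the work surface, if the arm or the gripper's body presses on something with over 40 N, if the wrist force passes 120 N, or if a joint passes its speed limit or range.

ROBOT

A 6-joint arm with a two-finger parallel gripper is mounted at the origin on a cart in front of the work surface, level with it; the furniture and walls round the work are solid. World frame = base frame: x ahead of the robot, y to its left, z up, the work surface at z = 0. Lengths are in mm, angles in rad, forces in N, time in s.
With the tool pointing down it reaches from about 375 to 925 mm from the base axis. Payload 5.7 kg.
Tool frame: the origin (TCP) lies midway between the tips of the shut fingers; the grasp point (between the pads) lies 19 mm behind it; z points along the fingers, y is the line along which they close (so a half turn about z gives the same grasp; the last joint's range is limited). The gripper opens to 85 mm and grips with 20 to 120 N. Pads are 22 mm wide; open, the fingers measure 114 mm over their backs; the gripper's body (76 mm by 85 mm) begins 54 mm behind the grasp point. The pads swing forward as they close: fully open they stand 13 mm farther back than shut.
Start: joints at [-1.233, 0.359, 1.51, -0, 1.272, -0.115], TCP at [262.472, -539.511, 231.267] pointing down, gripper open.
Joint ranges: [-2.97, 2.97], [-1.01, 2.36], [0.21, 2.38], [-0.96, 4.11], [0.2, 2.71], [-2.98, 2.98]. Speed limits (rad/s): [2.39, 2.39, 3.14, 3.14, 3.14, 3.14].

INTERFACE

Orientations are given as a 3x3 rotation matrix whose columns are the frame's x, y, z axes.
In Python, from bench import ctrl gives the robot as it stands. Calls block until the motion is done:
- ctrl.movep(position, orientation): joint-space move of the TCP to a pose.
- ctrl.line_to(position, v=150, rot=None, threshold=None): straight line of the TCP; rot=None keeps the orientation; v is the mean speed in mm/s. With threshold (N) it stops when the force on the tool has changed by that much, and returns True; else False.
- ctrl.move_joints(angles): joint-space move.
- ctrl.set_gripper(opening): finger opening in mm; the grip force is fixed at half the most; returns when the fingers have stopped.
- ctrl.wait(seconds).
- ctrl.ik(position, orientation): joint angles nearest the present ones, or None.
- ctrl.capture(name): name is "side" or "top"; returns a dict with "pixels" (400x640x3 uint8, red, green, blue), "vertical_fov" (degrees; the focal length in pixels is half the picture's height over the tangent of half this angle, whatever the lens; pixels are square), "cx", "cy" (the principal point, pixels), "world_to_cam" (4x4, takes a point from world to camera coordinates). Camera axes: x right, y down, z forward; pixel columns grow to the right and rows downward; lengths in mm; the calibration is good to about 2 mm. A picture is of the moment at which its call begins. There is no depth.
A pose or a line that the arm cannot do raises ctrl.MotionError and nothing moves.
- ctrl.sign_off(): hands the job in; it is judged then, once.
Readings, each from a call of its own:
- ctrl.read_time(): time.
- ctrl.read_qpos(): joint angles.
- ctrl.read_joint_vel(): joint speeds.
- ctrl.read_joint_torque(): joint torques, N m.
- ctrl.read_tcp_pos(): TCP position.
- ctrl.read_ee_rot(): TCP orientation.
- ctrl.read_wrist_force(): force on the tool from outside, world axes, zero at the start.
- ctrl.read_wrist_torque(): the same for the moment, N m.
- ctrl.read_opening(): finger opening in mm.
- ctrl.read_gripper_force(): force on a finger pad.
Only numpy, scipy, OpenCV 4.12 (cv2) and the standard library are available. Lean on these libraries where they do the work, as an engineer would, in place of code of your own. Each camera call takes 0.05 s, during which the arm holds its last target. There are 200 camera calls.

## Working session

There is one attempt and no reset: what is moved stays moved. The work goes in short steps, each a Python script; the robot and the scene stay as the last script left them, time stands still between calls to the robot, and variables do not carry over. Pictures are saved under pics/ and viewed, at most 10 in all, crops included, and the job is handed in when it is done.

```bash
mkdir -p pics; ls
python3 - <<'E'
from bench import ctrl
import cv2,pickle
for n in("side","top"):
    c=ctrl.capture(n); pickle.dump(c,open(f"{n}0.pkl","wb")); print(n,{k:v for k,v in c.items() if k!="pixels"})
    cv2.imwrite(f"pics/{n}0.png",cv2.cvtColor(c["pixels"],cv2.COLOR_RGB2BGR))
print(ctrl.read_time())
E
```

```text
pics
side {'vertical_fov': 45.26952603262852, 'cx': 324.1141326611445, 'cy': 201.17295272808227, 'world_to_cam': array([[-9.19406670e-01, -3.93281374e-01, -4.59741044e-03,
         5.12225048e+02],
       [-1.33654300e-01,  3.23405575e-01, -9.36773912e-01,
         1.57495579e+02],
       [ 3.69902559e-01, -8.60661719e-01, -3.49904990e-01,
         1.42275717e+03],
       [ 0.00000000e+00,  0.00000000e+00,  0.00000000e+00,
         1.00000000e+00]])}
top {'vertical_fov': 57.09843853522976, 'cx': 318.4114941794532, 'cy': 201.05193569681512, 'world_to_cam': array([[ 1.65389079e-02, -9.99800988e-01,  1.11556807e-02,
         9.10883927e+01],
       [-9.96696265e-01, -1.73728103e-02, -7.93394086e-02,
         5.54480727e+02],
       [ 7.95174246e-02, -9.80663808e-03, -9.96785237e-01,
         1.05884474e+03],
       [ 0.00000000e+00,  0.00000000e+00,  0.00000000e+00,
         1.00000000e+00]])}
0.1
```

View pics/side0.png

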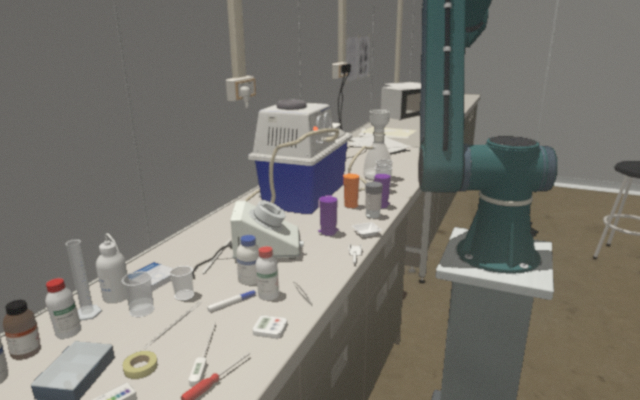

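View pics/top0.png

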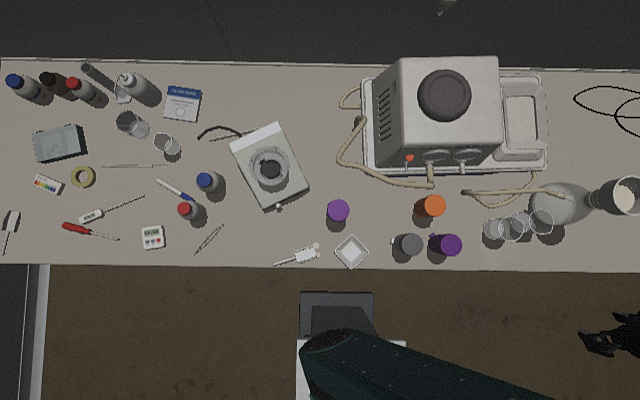

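The side view shows the grey-lidded jar at about (374,200) and the mixer at (265,230). In the top view the jar lid is at (410,244) and the chuck at (269,168). The purple and orange jars are look-alikes. I'll zoom in on averaged frames.

Run:
```python
from bench import ctrl
import cv2,pickle,numpy as np
o=[]
for n in("side","top"):
    cs=[ctrl.capture(n) for _ in range(6)]; c=cs[0]
    c["pixels"]=np.mean([k["pixels"] for k in cs],0).round().astype(np.uint8); pickle.dump(c,open(f"{n}0.pkl","wb"))
    im=cv2.cvtColor(c["pixels"],cv2.COLOR_RGB2BGR)
    for (u,v,w,h) in ([(345,170,60,60),(225,190,80,80)] if n=="side" else [(380,214,60,60),(225,120,90,90)]):
        k=im[v:v+h,u:u+w]; o.append(cv2.resize(k,(400,300) if 0 else (300,300),interpolation=cv2.INTER_CUBIC))
cv2.imwrite("pics/z.png",np.vstack([np.hstack(o[:2]),np.hstack(o[2:])]))
```

```text
(no output)
```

View pics/z.png

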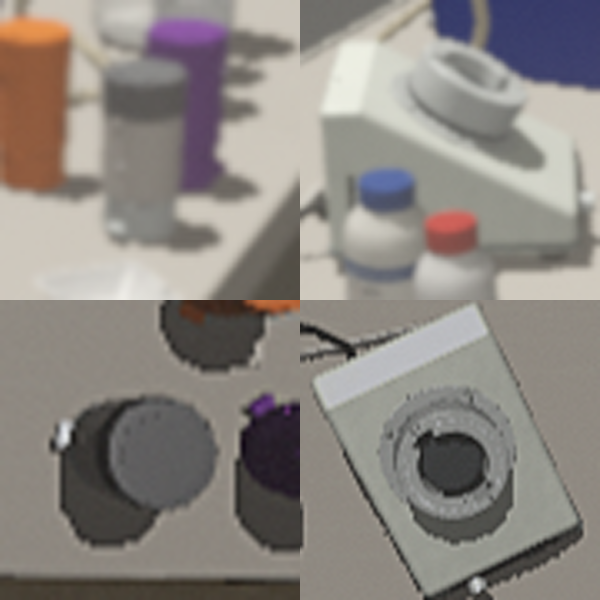

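Zoomed view: in the top view the lid centre is at crop (163,453) and the bright lug at (62,434). In the side view the same lug is at (117,228). The chuck mouth is visible with its notches and rim marks. Next I compute poses and rectify the mouth plane to read the notch angle.

```bash
cat > h.py <<'E'
import numpy as np,pickle,cv2
def load(n): return pickle.load(open(n+".pkl","rb"))
def K(c):
    f=200/np.tan(np.radians(c["vertical_fov"]/2)); return np.array([[f,0,c["cx"]],[0,f,c["cy"]],[0,0,1]])
def ray(c,u,v):
    W=c["world_to_cam"];R,t=W[:3,:3],W[:3,3]
    return -R.T@t, R.T@np.linalg.solve(K(c),[u,v,1])
def plane(c,u,v,z):
    o,d=ray(c,u,v); return o+d*(z-o[2])/d[2]
def proj(c,p):
    W=c["world_to_cam"];q=K(c)@(W[:3,:3]@np.asarray(p,float)+W[:3,3]); return q[:2]/q[2]
def tri(r):
    A=0;b=0
    for o,d in r:
        d=d/np.linalg.norm(d);M=np.eye(3)-np.outer(d,d);A=A+M;b=b+M@o
    return np.linalg.solve(A,b)
E
python3 - <<'E'
from h import *
T,S=load("top0"),load("side0")
cr=lambda x,y,u,v,s:(u+(x+.5)/s-.5,v+(y+.5)/s-.5)
t=lambda x,y:cr(x,y-300,380,214,5); s=lambda x,y:cr(x,y,345,170,5); m=lambda x,y:cr(x-300+0,y-300,225,120,10/3)
lid=plane(T,*t(163,453),120); print("lid top",lid, "side",plane(S,*s(146,72),120),"tri",tri([ray(T,*t(163,453)),ray(S,*s(146,72))]))
lt=plane(T,*t(62,434),11); ls=plane(S,*s(117,228),11); print("lug",lt,ls)
for l in(lt,ls): print("yaw",np.degrees(np.arctan2(*(l-lid)[1::-1])),np.linalg.norm((l-lid)[:2]))
a,b=plane(T,*m(315,378),137),plane(T,*m(472,305),137);d=a-b
yaw=np.arctan2(d[1],d[0])-np.pi/2;print("back",a,b,np.linalg.norm(d),"yaw",np.degrees(yaw))
x=np.array([np.cos(yaw),np.sin(yaw),0]);y=np.array([-x[1],x[0],0])
print("mouth from back edge",(a+b)/2-115*x)
mo=plane(T,*m(448,452),135);print("mouth from ellipse",mo)
mo=((a+b)/2-115*x+mo)/2;mo[2]=135
z=np.array([0,0,1])*np.cos(np.pi/6)-x*.5; ex=np.cross(y,z) 
# rectify mouth plane 120mm, 5px/mm: u along -y(mixer), v along -ex (up = back)
pts=[mo+i*ex+j*y for i,j in((60,60),(60,-60),(-60,-60),(-60,60))]
o=[]
for c in(T,S):
    H=cv2.getPerspectiveTransform(np.float32([proj(c,p) for p in pts]),np.float32([[0,0],[400,0],[400,400],[0,400]]))
    o.append(cv2.warpPerspective(c["pixels"],H,(400,400),flags=cv2.INTER_CUBIC))
im=np.hstack(o)[:,:,::-1].copy()
cv2.imwrite("pics/rect.png",im)
E
```

```text
lid top [ 434.51628743 -149.23731161  120.        ] side [ 431.15258655 -145.60688542  120.        ] tri [ 433.53415367 -150.06186872  118.2262077 ]
lug [ 441.08059259 -118.54231559   11.        ] [ 440.86182501 -120.50136584   11.        ]
yaw 77.9287918628301 31.389056730009994
yaw 77.54765008801094 29.428224988801265
back [693.6833481  340.69102082 137.        ] [755.3876756  217.57813548 137.        ] 137.71058990482035 yaw 26.620084279141764
mouth from back edge [621.72583088 227.60624131 137.        ]
mouth from ellipse [636.53675883 233.76971857 135.        ]
```

View pics/rect.png

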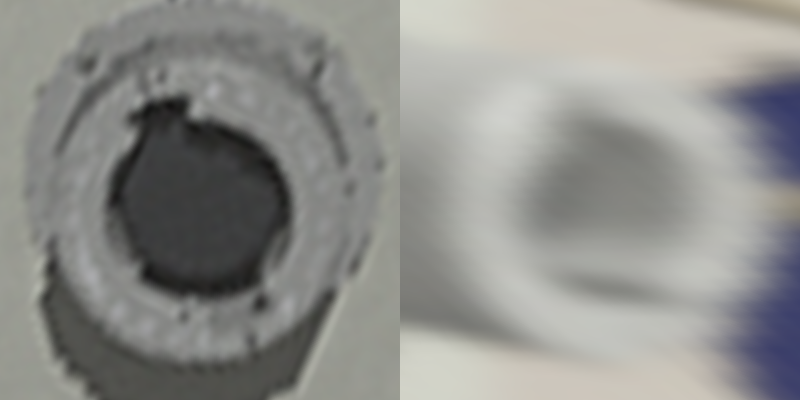

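The rectified view shows the mouth ring centred about (200,209), with one notch at (160,108), its opposite at about (235,308), and rim marks at about (155,78) and (250,340). That puts chuck x about 20° from uphill towards +y. Next I choose a wrist-feasible grasp, centre the jar by gripping it twice, and make an overlay check of the chuck.

```bash
cat >> h.py <<'E'
r_=np.radians
def tool(g): 
    y=np.array([np.cos(r_(g)),np.sin(r_(g)),0]);z=np.array([0,0,-1.]);return np.c_[np.cross(y,z),y,z]
def rz(a): c,s=np.cos(r_(a)),np.sin(r_(a));return np.array([[c,-s,0],[s,c,0],[0,0,1]])
def chuckR(yaw,phi):
    x=np.array([np.cos(r_(yaw)),np.sin(r_(yaw)),0]);y=np.array([-x[1],x[0],0]);z=np.array([0,0,np.cos(np.pi/6)])-.5*x
    return np.c_[np.cross(y,z),y,z]@rz(phi)
MO=np.array([626.5,229.5,135.]);YAW,PHI=26.9,20.;JY=77.7;H=82.
def ins(zc,th,g,C=None,mo=None,jy=None):
    """tool pose for jar origin at chuck (0,0,zc), jar turned th"""
    C=chuckR(YAW,PHI) if C is None else C; mo=MO if mo is None else mo
    jt=tool(g).T@rz(JY if jy is None else jy); R=C@rz(th)@jt.T
    return mo+C[:,2]*(zc+H),R
E
python3 - <<'E'
from h import *
from bench import ctrl
J=np.array([433.8,-148.9,0]);res=[]
lo=np.array([-2.97,-1.01,.21,-.96,.2,-2.98]);hi=np.array([2.97,2.36,2.38,4.11,2.71,2.98])
for g in range(0,360,15):
    q0=[ctrl.ik(J+[0,0,z],tool(k)) for z,k in((H,g),(H+140,g),(H,g+90),(H,g-90))]
    for f in(0,180):
        q=[ctrl.ik(*ins(z,th+f,g)) for z,th in((80,15),(-8,15),(-8,-20),(-24,-55),(80,-48))]
        if any(k is None for k in q+q0[:2]) or (q0[2] is None and q0[3] is None): continue
        Q=np.array(q); m=np.minimum(Q-lo,hi-Q).min(); jump=np.abs(np.diff(Q,axis=0)).max()
        res.append((m-max(0,jump-1.3),m,jump,g,f,q0[2] is not None,q[0][5],q[3][5],q0[0][5]))
res.sort(reverse=True)
for r in res[:6]:print(np.round(r,2))
# chuck overlay on top image, scale up
T=load("top0");C=chuckR(YAW,PHI)
s=8;u,v=225,125;im=cv2.resize(T["pixels"][v:v+75,u:u+90],None,fx=s,fy=s,interpolation=cv2.INTER_CUBIC)[:,:,::-1].copy()
def P(p): return tuple(int(k) for k in ((proj(T,MO+C@np.array(p))-[u,v]+.5)*s-.5))
for r in(28,45):
    for a in range(0,360,10): cv2.circle(im,P((r*np.cos(r_(a)),r*np.sin(r_(a)),0)),2,(0,0,255) if r==28 else (0,255,0),-1)
for a in(0,180): cv2.line(im,P((46*np.cos(r_(a)),0,0)),P((54*np.cos(r_(a)),0,0)),(255,0,0),1)
cv2.imwrite("pics/ov.png",im)
E
```

```text
[ 2.60e-01  2.60e-01  6.10e-01  2.70e+02  1.80e+02  1.00e+00 -1.38e+00
 -2.20e-01  1.09e+00]
[ 2.60e-01  2.60e-01  6.10e-01  3.30e+02  1.80e+02  1.00e+00 -2.42e+00
 -1.27e+00  4.00e-02]
[  0.26   0.26   0.61 210.   180.     1.    -0.33   0.83   2.14]
[ 0.26  0.26  0.61 90.    0.    1.   -1.38 -0.22 -2.05]
[2.60e-01 2.60e-01 6.10e-01 2.85e+02 0.00e+00 1.00e+00 1.50e+00 2.66e+00
 8.30e-01]
[  0.26   0.26   0.61 120.   180.     1.     1.24   2.4   -2.58]
```

View pics/ov.png

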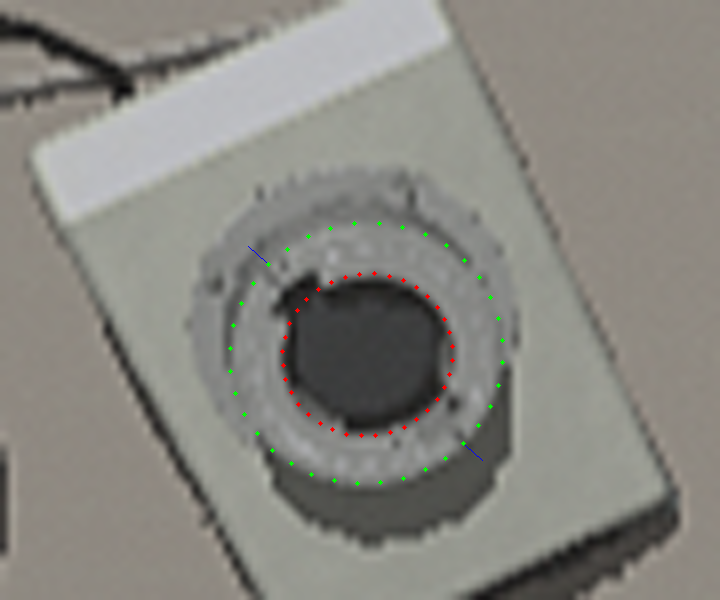

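The overlay circles (r 28 and 45 mm) and the x axis match the hole, the lip and the rim marks at (277,268) and (460,437), so the chuck pose is good. Now I grasp at tool yaw 300°, centring at 30° first, and lift.

Run:
```python
from h import *
from bench import ctrl
J=np.array([433.8,-148.9,0]);g=300
ctrl.movep(J+[0,0,200],tool(g+90)); ctrl.line_to(J+[0,0,H],v=120)
print(ctrl.set_gripper(55),ctrl.read_opening()); ctrl.set_gripper(85)
ctrl.line_to(J+[0,0,H],v=60,rot=tool(g)); ctrl.set_gripper(50); print(ctrl.read_opening(),ctrl.read_gripper_force(),ctrl.read_tcp_pos())
f0=ctrl.read_wrist_force()
ctrl.line_to(J+[0,0,H+140],v=150); ctrl.wait(.2)
print(f0,ctrl.read_wrist_force(),ctrl.read_opening(),ctrl.read_time())
o=[]
for n in("side","top"):
    cs=[ctrl.capture(n) for _ in range(4)]; c=cs[0]
    c["pixels"]=np.mean([k["pixels"] for k in cs],0).round().astype(np.uint8); pickle.dump(c,open(f"{n}1.pkl","wb"))
    u,v=(proj(c,J+[0,0,160])-33).astype(int); print(n,u,v)
    o.append(cv2.resize(c["pixels"][v:v+66,u:u+66],(396,396),interpolation=cv2.INTER_CUBIC))
cv2.imwrite("pics/grip.png",np.hstack(o)[:,:,::-1])
```

```text
False 58.76813231287045
58.63338490976153 63.424304723739624 [ 433.76866422 -148.77329699   82.30445738]
[-0.31247839  0.59167502  5.33233011] [ 0.25881383 -0.80386535 -3.11183367] 58.90416879626398 7.525
side 340 139
top 383 212
```

View pics/grip.png

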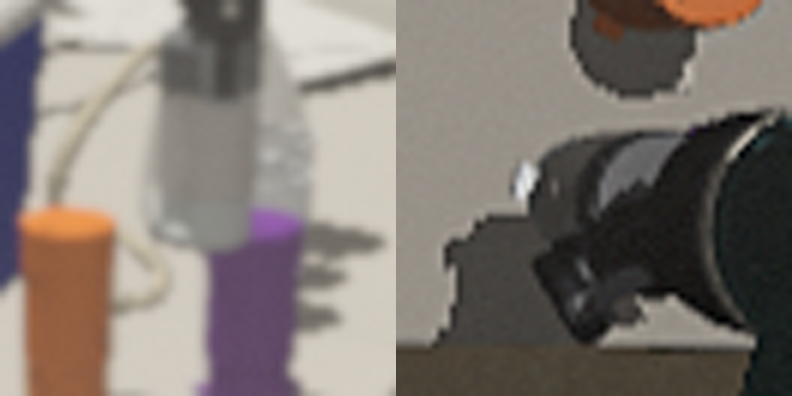

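The jar is held (wrist load about 3 N), and the lug is visible in the top crop at (524,180). I check its yaw from that, then move to pre-insert and descend with a light force threshold.

Run:
```python
from h import *
from bench import ctrl
T=load("top1");p=ctrl.read_tcp_pos();g=300
l=plane(T,383+(524-396+.5)/6-.5,212+180.5/6-.5,p[2]-H+10.5);d=l-p
print("lug yaw",np.degrees(np.arctan2(d[1],d[0])),np.hypot(*d[:2]))
st=15   # start 15 deg counter-clockwise, search clockwise
P,R=ins(90,st,g); ctrl.movep(P,R)
P,R=ins(8,st,g); ctrl.line_to(P,v=120); ctrl.wait(.2)
C=chuckR(YAW,PHI); f0=ctrl.read_wrist_force()
hit=ctrl.line_to(ins(-12,st,g)[0],v=15,threshold=5)
q=C.T@(ctrl.read_tcp_pos()-MO); print(hit,"jar in chuck",q-[0,0,H],"dF chuck",C.T@(ctrl.read_wrist_force()-f0),ctrl.read_time())
o=[]
for n in("side","top"):
    c=ctrl.capture(n); pickle.dump(c,open(f"{n}2.pkl","wb"))
    u,v=(proj(c,MO+[0,0,15])-[40,40]).astype(int); print(n,u,v)
    o.append(cv2.resize(c["pixels"][v:v+80,u:u+80],(400,400),interpolation=cv2.INTER_CUBIC))
cv2.imwrite("pics/ins.png",np.hstack(o)[:,:,::-1])
```

```text
lug yaw 74.51445668986618 30.205931545570724
True jar in chuck [-0.2354263   0.21593864 -7.58176042] dF chuck [ 1.61631018 -0.72985589  8.26165547] 11.2667
side 231 163
top 229 128
```

View pics/ins.png

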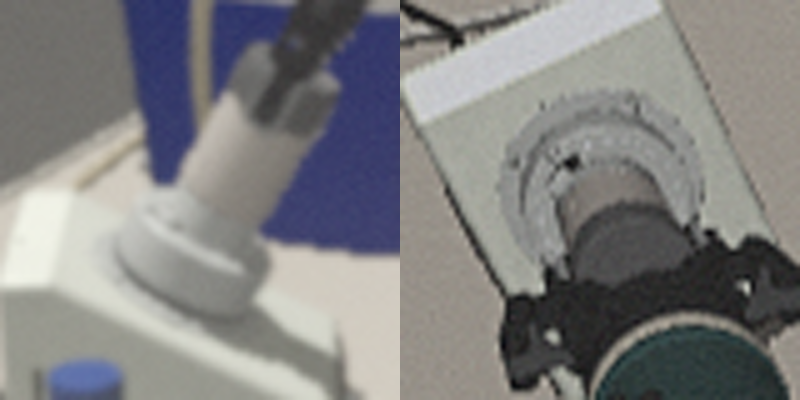

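The pilot has entered and the lugs rest on the lip (z ≈ −7.6 mm, 8 N axial). Now I turn clockwise in small steps, keeping the press light.

```bash
cat > seek.py <<'E'
from h import *
from bench import ctrl
g=300;C=chuckR(YAW,PHI);f0=np.array([.26,-.80,-3.11])
F=lambda:C.T@(ctrl.read_wrist_force()-f0)
Z=lambda:(C.T@(ctrl.read_tcp_pos()-MO))[2]-H
E
python3 - <<'E'
from seek import *
zc=-7.8;th=15
while th>-24 and ctrl.read_time()<27:
    th-=2; P,R=ins(zc,th,g); ctrl.line_to(P,v=40,rot=R); f=F()
    for k in range(8):
        if f[2]<5: zc-=.5
        elif f[2]>14: zc+=.3
        else: break
        ctrl.line_to(ins(zc,th,g)[0],v=40); f=F()
        if Z()<-12: break
    print(th,round(zc,1),Z().round(2),f.round(1),ctrl.read_wrist_torque().round(2),round(ctrl.read_time(),2))
    if Z()<-11.7 or f[2]>40: break
E
```

```text
13 -7.8 -7.62 [0.3 1.4 8.6] [-0.2   0.56 -0.06] 11.62
11 -7.8 -7.72 [1.4 1.1 8.6] [-0.19  0.58 -0.03] 11.87
9 -7.8 -7.86 [0.8 0.9 7.5] [-0.28  0.57 -0.06] 12.12
7 -11.8 -11.72 [-0.3  4.3  5.8] [0.24 1.32 0.11] 14.37
```

The lugs dropped in at commanded 7°, so the true jar angle is about 4° less, which agrees with the lug re-measurement. Now I press to about −23 mm, then twist clockwise while watching the torque.

Run:
```python
from seek import *
tz=lambda:C.T@ctrl.read_wrist_torque()
def show(s):print(s,Z().round(2),F().round(1),tz().round(2),round(ctrl.read_time(),2))
th=5;P,R=ins(-13.,th,g);ctrl.line_to(P,v=30,rot=R);ctrl.wait(.2);show("in")
for zc in(-17,-20,-22,-23):
    ctrl.line_to(ins(zc,th,g)[0],v=30);show(zc)
    if F()[2]>35: break
if Z()<-21.5:
    for th in list(range(0,-36,-5))+[-37,-39,-41]:
        P,R=ins(-23,th,g);ctrl.line_to(P,v=40,rot=R);show(th)
        if abs(tz()[2])>1.5 or np.linalg.norm(F())>60: break
```

```text
in -13.07 [0.7 2.4 0.4] [ 0.79  0.55 -0.12] 14.82
-17 -16.9 [0.2 3.7 6.6] [ 0.82  0.69 -0.09] 15.1
-20 -19.74 [-1.4  3.9  8.4] [ 0.8   0.82 -0.06] 15.35
-22 -21.56 [-1.4  3.9  9.6] [ 0.82  0.77 -0.1 ] 15.6
-23 -22.47 [-1.3  3.9 10.6] [ 0.82  0.89 -0.08] 15.85
0 -22.41 [-2.2  4.1 12.1] [ 0.74  0.98 -0.09] 16.1
-5 -22.41 [-1.5  3.9 11.6] [ 0.77  0.95 -0.1 ] 16.35
-10 -22.41 [-2.2  4.  12.3] [ 0.71  1.05 -0.09] 16.6
-15 -22.41 [-1.1  3.6 12.1] [ 0.75  1.05 -0.12] 16.85
-20 -22.42 [-0.7  4.1 12.7] [ 0.77  1.06 -0.07] 17.1
-25 -22.44 [-1.3  3.8 12.4] [ 0.72  1.03 -0.11] 17.35
-30 -22.43 [-1.3  3.9 10.7] [ 0.79  1.06 -0.1 ] 17.6
-35 -22.44 [-0.8  3.7 11.9] [ 0.84  1.07 -0.09] 17.85
-37 -22.45 [-2.3  4.6 12.2] [ 0.92  1.03 -0.05] 18.1
-39 -22.45 [-1.9  4.1 11.5] [ 0.89  1.06 -0.07] 18.35
-41 -22.43 [-1.1  4.4 12.4] [ 0.98  1.08 -0.05] 18.6
```

Run:
```python
from seek import *
tz=lambda:C.T@ctrl.read_wrist_torque()
for th in range(-42,-52,-1):
    P,R=ins(-23,th,g);ctrl.line_to(P,v=40,rot=R);t=tz()[2];print(th,Z().round(2),F().round(1),t.round(2))
    if abs(t+.08)>.4: break
P,R=ins(-23,th+2,g);ctrl.line_to(P,v=40,rot=R)
ctrl.line_to(ins(-18.5,th+2,g)[0],v=30);ctrl.wait(.2);print("up",Z().round(2),F().round(1),tz().round(2),ctrl.read_time())
```

```text
-42 -22.43 [-1.4  4.7 11.7] 0.08
-43 -22.41 [-1.1  3.9 11.7] 0.03
-44 -22.44 [-1.2  4.3 11.8] 0.03
-45 -22.45 [-2.4  3.4 12.7] 0.15
-46 -22.44 [-2.3  3.1 11.7] 0.47
up -18.06 [-1.5  3.5 10.6] [0.73 1.25 0.06] 20.6
```

The stop was felt at about −46° commanded and I've eased up to −18 mm. Now I release, back out along the chuck axis and check.

Run:
```python
from seek import *
ctrl.set_gripper(85);ctrl.wait(.2)
p=ctrl.read_tcp_pos();ctrl.line_to(p+C[:,2]*110,v=120)
ctrl.movep(np.array([500,-20,330]),tool(300));ctrl.wait(.3)
print(ctrl.read_time(),ctrl.read_wrist_force())
o=[]
for n in("side","top"):
    cs=[ctrl.capture(n) for _ in range(6)];c=cs[0];c["pixels"]=np.mean([k["pixels"] for k in cs],0).round().astype(np.uint8);pickle.dump(c,open(f"{n}3.pkl","wb"))
    u,v=(proj(c,MO+C[:,2]*40)-[35,35]).astype(int)
    im=cv2.resize(c["pixels"][v:v+70,u:u+70],(399,399),interpolation=cv2.INTER_CUBIC)[:,:,::-1].copy()
    L=MO+C[:,2]*(120-18)
    for a in range(0,360,15):
        q=(proj(c,L+C@np.array([30*np.cos(r_(a)),30*np.sin(r_(a)),0]))-[u,v]+.5)*5.7
        cv2.circle(im,tuple(int(k) for k in q),2,(0,0,255),-1)
    for k in (44,224):   # predicted ridge lines on body at -44 deg
        for zz in range(20,71,5):
            q=(proj(c,MO+C@np.array([28.5*np.cos(r_(-k)),28.5*np.sin(r_(-k)),zz-18]))-[u,v]+.5)*5.7
            cv2.circle(im,tuple(int(k) for k in q),1,(255,0,0),-1)
    o.append(im)
cv2.imwrite("pics/fin.png",np.hstack(o))
```

```text
23.8167 [-0.20295408  0.17885561  0.11420342]
```

View pics/fin.png

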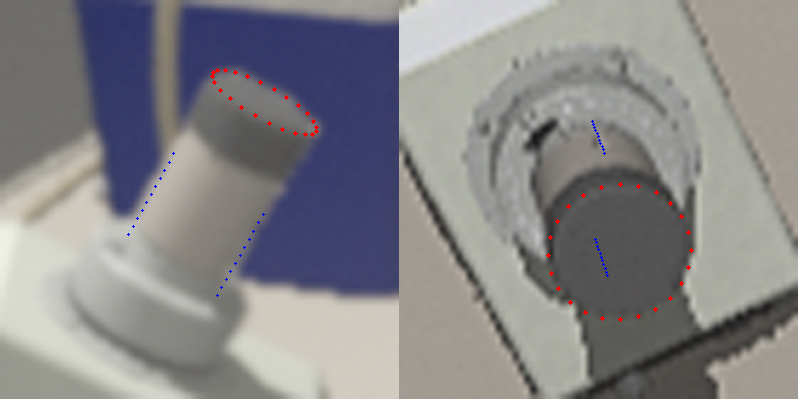

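The released jar stands straight. Its lid ring matches the position predicted for −18 mm in both views, the notch at (543,133) is empty, and the ridge at about (597,140) lies on the −44° line. The gripper is clear, so I hand in.

```bash
python3 -c "
from bench import ctrl
print(ctrl.sign_off())"
```

```text
the job is handed in; nothing more can be done
None
```

The jar is in the chuck, pressed, twisted clockwise to the stop and released; the final pictures show it locked, with the robot clear, and the job was handed in at about 24 s (no verdict was returned).

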